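Load a battery pack under the spring flap of a charging cradle

TASK

Press the thumb bar of the charging cradle down with one fingertip to hold its spring-closed flap open, and with the other fingertip push the battery pack along its channel under the flap until it is fully home against the end stop. Hold the flap well open, close to its full opening, from before the pack reaches it until the pack is home, then let go so that the flap closes down onto the pack. Do not lift or tip the pack, and leave the other things on the bench where they are.

Things in the scene. Friction and masses are not known exactly. Their poses are not given: they have to be found in the camera images.
- cradle: fixed charging cradle with a white base, yawed as a whole. Base plate x=-110 to +125, y=-60 to +58, 12 mm thick in its frame (mm; all x, y, z below are in this frame), origin at table height, +x the direction to push the pack, z up. Channel 38 wide along x, centred on y=-20, between two rails 5 wide whose tops are at z=17. A housing closes the far end; its near face, x=+90, is the end stop.
- pack_center (a point): centre of the black battery pack, a block 80 (along x) x 36 x 16 mm, 80 to 150 g, grey label, brass contacts at its far end, lying loose in the channel in front of the flap (top at z=28); its near end is the one to push. x along its length, z up. Home: x=+50, y=-20, z=+20 in the cradle's frame; it starts 43 to 68 mm short of that.
- lip (a point): middle of the lower edge of the flap's lip, which blocks the pack; moves with the flap. The flap is one dark steel piece hinged along x at y=+20, z=16. Its cover plate (x=+54 to +87, y=-47 to +13, top z=38 when closed) bridges the channel; at its near edge (x=54 to 58, y=-45 to -22) the lip hangs down to z=15 when closed.
- thumb_bar (a point): point on the top of the flap's thumb bar: a flat plate 4 thick on the +y side of the hinge, x=-86 to +74, reaching 33 out from the hinge. Flap closed: it slopes up away from the hinge at 0.55 rad. Pressed fully down: level, top at z=18, y=+23 to +53, so a second fingertip at that height clears the rails and meets the pack's end. This point: x=-6, pressed y=+40, z=18; closed 10 higher.
- flap (a joint): opening angle of the flap in rad: 0 closed, 0.55 fully open (thumb bar level, hard stop). A spring closes it: about 3 N on the middle of the bar's width starts it and about 5 N holds it fully open; a fingertip can slide along the pressed bar. Above about 0.33 the lip clears the pack; left resting on top of the pack it reads about 0.31.
- spare: loose spare battery pack, the same shape as the one in the cradle, lying on the table well to the -y side of the cradle; leave it alone. Origin: centre of its underside
- screwdriver: loose screwdriver, 160 mm, lying on the table on the thumb-bar side of the cradle; leave it alone
- dish: loose white open dish 90 x 70 x 18 mm with screws, on the table; leave it alone. Origin: centre of its underside
- brush: loose brush, 160 mm, lying on the table; leave it alone
- bottle: loose white bottle, 40 mm across, 90 mm tall, standing on the table; leave it alone. Origin: centre of its underside
- cell: loose flat black battery cell 100 x 75 x 6 mm lying on the table; leave it alone. Origin: centre of its underside
- fan: loose round fan 56 mm across, 10 mm high, lying on the table; leave it alone. Origin: centre of its underside
There are look-alikes about, which are no part of the job. Leave any green or turquoise look-alike of the part that bears pack_center alone.

How it is judged:
By the outcome, as a careful person would: the job done as asked, in the order asked, and still so for the second after the job is handed in, with the robot touching nothing.
It also fails if it takes over 38 s, if anything falls off the work surface, if the arm or the gripper's body presses on something with over 40 N, if the wrist force passes 120 N, or if a joint passes its speed limit or range.

ROBOT

A 6-joint arm with a two-finger parallel gripper is mounted at the origin on the work surface. World frame = base frame: x ahead of the robot, y to its left, z up, the work surface at z = 0. Lengths are in m, angles in rad, forces in N, time in s.
With the tool pointing down it reaches from about 0.325 to 0.925 m from the base axis. Payload 3.1 kg.
Tool frame: the origin (TCP) lies on the centre line of the jaws, within the pads' length; the fingertips stand 25 mm ahead of it and the grasp point (between the pads) lies 6 mm ahead of it; z points along the fingers, y is the direction in which the jaws open and shut (so a half turn about z gives the same grasp; the last joint's range is limited). The gripper opens to 85 mm and grips with 20 to 120 N. Pads are 22 mm wide; open, the fingers measure 114 mm over their backs; the gripper's body (76 mm by 85 mm) begins 54 mm behind the grasp point. The pads swing forward as they close: fully open they stand 13 mm farther back than shut.
Start: joints at [-1.24, 0.217, 1.613, -0, 1.311, -0.112], TCP at [0.268, -0.565, 0.235] pointing down, gripper open.
Joint ranges: [-2.75, 2.75], [-0.78, 2.1], [0.31, 2.55], [-1.13, 4.27], [0.13, 2.63], [-2.58, 2.58]. Speed limits (rad/s): [2.79, 2.79, 3.14, 3.14, 3.14, 3.14].

INTERFACE

Orientations are given as a unit quaternion [w, x, y, z].
In Python, from station import get_obs, grab_frame, job_done, spot_in, landmark_of gives the robot as it stands.
- The arm moves only by the tool drive_tool, never from a script. Its argument "series" is a list of rows, each a list of 3 entries, a list of its own where there are three numbers: the shift along the tool's x, y, z each as a share of 0.04 m, from -1 to 1, then the turn, a rotation vector about the tool's x, y, z each as a share of 6 degrees, from -1 to 1, then the finger opening in mm, from 0 to 85.4. A call has 1 to 20 rows; each row shifts and turns the commanded pose from where the row before left it, along the tool's axes as they then stand; what a row does not reach is not made up. A row lasts 1/12 s, in which the tool goes at most 41.7 mm and 7.16 degrees, less where a joint would pass 70% of its speed; a pose out of reach is approached as far as the arm can. A call with a number of a shift or a turn outside -1 to 1 is refused whole. A call with a gripper value outside its range is refused whole. The fingers move at their own pace and stop on an object; "newtons" is the grip in N (left out, the last holds). Time passes only in rows, so rows that do not move let the fingers close. It gives the time, the measured TCP pose, the force and the opening at its end, in the units of the state.
- get_obs(): the state, without advancing time (a new reading comes with each control period).
- grab_frame(name): name is "side" or "top" or "wrist"; returns a dict with "image" (420x560x3 uint8, red, green, blue), "depth" (420x560 float32, m along the optical axis (not along the pixel's ray), 0 where there is no reading), "fx", "fy", "cx", "cy" (pixels), "D" ([k1, k2, p1, p2, k3] as OpenCV has them; the pictures are not rectified), "origin" and "orientation" of the camera in the world; the wrist camera has in their place "T_tool_cam" (4x4, takes a point from camera to tool coordinates, whose origin is the TCP and whose axes are the flange's). Camera axes: x right, y down, z forward; pixel columns grow to the right and rows downward; lengths in m; the calibration is good to about 2 mm. A picture is of the moment at which its call begins: read the wrist's pose just before it.
- job_done(): hands the job in, once; it reports no verdict.
Trained networks look in the newest picture that a camera, given by its name, has taken for a name from the list of things; names that differ only in an ending like _2 or _b are one class to them, and where a whole thing is asked for, a point or a joint stands for the part that bears it (a point fixed in the world has none). Each returns a list of dicts, best first, with "conf" (0 to 1); they miss things now and then, are a little off and sometimes report something else, mostly with a low value. They report only what shows in the picture. A call takes as long as a camera call. They do not tell look-alikes from the thing itself.
- spot_in(camera, target): "bbox" ([centre column, centre row, width, height] in pixels, round what is visible of it).
- landmark_of(camera, target): "centre" ([column, row] in pixels: a listed point, or the origin of a listed thing).
The state is a dict: "t": time; "joint_pos": joint angles; "joint_vel": joint speeds; "joint_torque": joint torques, N m; "tool_pos": TCP position; "ee_rot": TCP orientation; "force": force on the tool from outside, world axes, zero at the start; "wrist_torque": the same for the moment, N m; "finger_gap": opening from 0.0 (shut) to 1.0 (fully open).
Only numpy, scipy, OpenCV 4.12 (cv2) and the standard library are available. Lean on these libraries where they do the work, as an engineer would, in place of code of your own. Each camera call takes 0.05 s, during which the arm holds its last target.

## Working session

There is one attempt and no reset: what is moved stays moved. The work goes in short steps, Python scripts to look and compute and a tool call to move; the robot and the scene stay as the last step left them, time stands still between calls to the robot, and variables do not carry over. Pictures are saved under pics/ and viewed, and the job is handed in when it is done.

Besides the shell and the picture viewer there is one more tool, called after "Call:" by a JSON object that holds its "api" and its "payload". drive_tool: Moves the arm, as the interface text tells. Shift numbers are shares of 0.04 m and turn numbers shares of 6 degrees, none past 1 either way. Its arguments: {"type":"object","properties":{"series":{"type":"array"},"newtons":{"type":"number"}},"required":["series"]}

```bash
ls; mkdir -p pics
python3 - <<'E'
from station import *
import cv2,pickle
print(get_obs())
for n in ("side","top","wrist"):
    f=grab_frame(n); pickle.dump(f,open(f"{n}.pkl","wb"))
    cv2.imwrite(f"pics/{n}0.png",f["image"][:,:,::-1])
    print(n,{k:v for k,v in f.items() if k not in("image","depth")})
    for t in("pack_center","lip","thumb_bar","cradle","spare"):
        print(t,[(d["centre"],d["conf"]) for d in landmark_of(n,t)][:4])
E
```

```text
pics
{'t': 0.0, 'joint_pos': array([-1.24017000e+00,  2.17790949e-01,  1.61494813e+00,  2.10405283e-06,
        1.31130116e+00, -1.12211507e-01]), 'joint_vel': array([-5.87805185e-05,  1.26046087e-04, -9.46721788e-04,  9.11926371e-04,
       -5.03943068e-04,  9.50520569e-05]), 'joint_torque': array([-1.20134140e-03, -3.96850169e+01, -3.03855371e+01, -2.75295342e-04,
        9.78980184e-03, -5.34144633e-06]), 'tool_pos': array([ 0.26756317, -0.56392825,  0.23393814]), 'ee_rot': array([-1.21661690e-03,  9.75586147e-01,  2.19613690e-01, -1.32371734e-04]), 'force': array([ 0.38585103, -0.12941313,  0.64000025]), 'wrist_torque': array([ 0.00759343, -0.00601596,  0.00346697]), 'finger_gap': 1.0003569175558356}
side {'fx': 407.60282513382566, 'fy': 407.60282513382566, 'cx': 277.3875274161743, 'cy': 208.53453505418867, 'D': array([-0.10209494,  0.        ,  0.        ,  0.        ,  0.        ]), 'origin': array([0.3872044 , 0.71832873, 0.76874149]), 'orientation': array([ 0.03702366, -0.08891077,  0.92151705, -0.37620532])}
pack_center [([382.0, 169.0], 0.9), ([274.2, 184.2], 0.68)]
lip [([
[... 598 characters left out ...]

thumb_bar []
cradle [([319.6, 182.2], 0.69)]
spare [([371.3, 202.3], 0.81), ([302.4, 176.5], 0.21)]
wrist {'fx': 343.32351769159396, 'fy': 343.32351769159396, 'cx': 280.20247658989587, 'cy': 211.85299673030121, 'D': array([-0.07516441,  0.        ,  0.        ,  0.        ,  0.        ]), 'T_tool_cam': array([[ 5.33177813e-04, -9.65482440e-01, -2.60467605e-01,
         6.72162015e-02],
       [ 9.99999780e-01,  6.17690029e-04, -2.42606681e-04,
         2.43454489e-04],
       [ 3.95120733e-04, -2.60467418e-01,  9.65482557e-01,
        -1.39674070e-01],
       [ 0.00000000e+00,  0.00000000e+00,  0.00000000e+00,
         1.00000000e+00]])}
pack_center []
lip []
thumb_bar []
cradle []
spare []
```

View pics/side0.png

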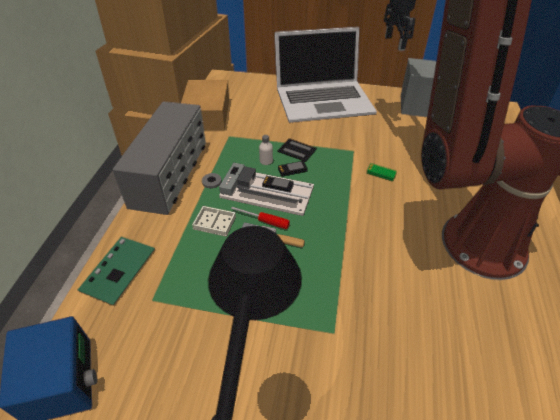

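View pics/top0.png

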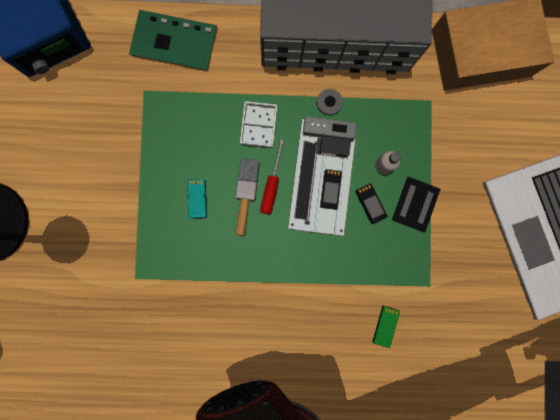

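Run:
```python
import pickle,cv2
f=pickle.load(open("top.pkl","rb"));im=f["image"][110:270,240:430,::-1]
cv2.imwrite("pics/topz.png",cv2.resize(im,None,fx=4,fy=3.7,interpolation=cv2.INTER_CUBIC)[:600])
f=pickle.load(open("side.pkl","rb"));im=f["image"][130:250,190:350,::-1]
cv2.imwrite("pics/sidez.png",cv2.resize(im,None,fx=5,fy=5,interpolation=cv2.INTER_CUBIC))
```

```text
(no output)
```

View pics/topz.png

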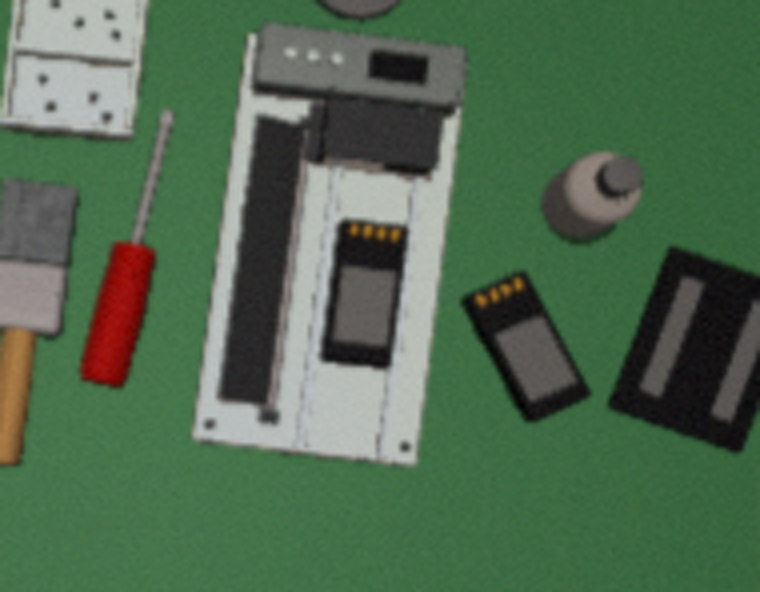

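View pics/sidez.png

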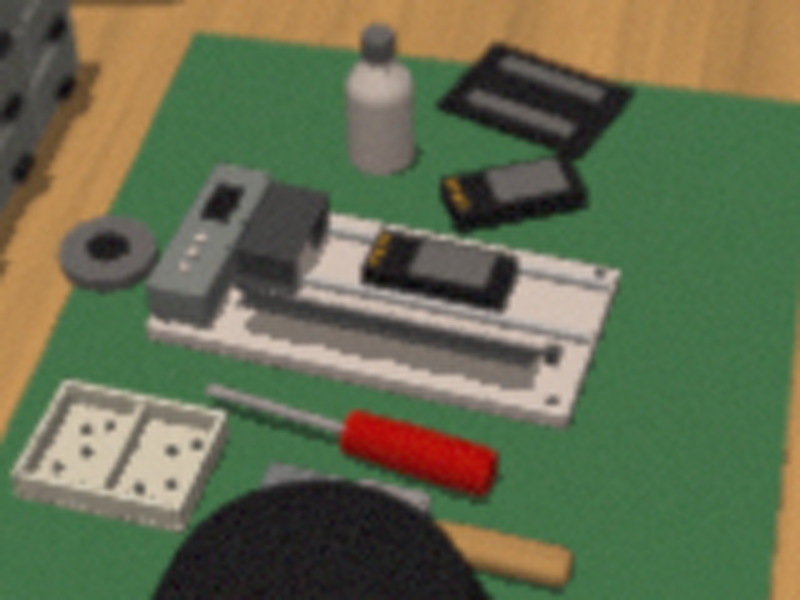

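The top view shows the cradle at about cols 290–355, rows 118–235. Its housing is at the far (+x world) end, the black pack is near (331,189), the flap near (336,147) and the thumb bar near (305,180). The spare is to the right of the cradle, outside it. Next I'll fit the cradle pose.

```bash
cat > h.py <<'E'
import numpy as np,cv2,pickle
from scipy.spatial.transform import Rotation as R
def cam(f,obs=None):
    if "origin" in f:
        q=f["orientation"]; return R.from_quat(q[[1,2,3,0]]).as_matrix(),np.array(f["origin"])
    q=obs["ee_rot"];Rt=R.from_quat(q[[1,2,3,0]]).as_matrix();T=f["T_tool_cam"]
    return Rt@T[:3,:3],Rt@T[:3,3]+obs["tool_pos"]
def K(f): return np.array([[f["fx"],0,f["cx"]],[0,f["fy"],f["cy"]],[0,0,1]])
def ray(f,uv,obs=None):
    Rm,o=cam(f,obs)
    p=cv2.undistortPoints(np.array(uv,float).reshape(-1,1,2),K(f),f["D"]).reshape(-1,2)
    return (Rm@np.c_[p,np.ones(len(p))].T).T,o
def onz(f,uv,z,obs=None):
    d,o=ray(f,uv,obs); z=np.broadcast_to(z,len(d)); return o+d*((z-o[2])/d[:,2])[:,None]
def proj(f,P,obs=None):
    Rm,o=cam(f,obs); Pc=(np.array(P)-o)@Rm
    return cv2.projectPoints(Pc,np.zeros(3),np.zeros(3),K(f),f["D"])[0].reshape(-1,2)
def cloud(f,obs=None):
    h,w=f["depth"].shape; u,v=np.meshgrid(np.arange(w),np.arange(h))
    d,o=ray(f,np.c_[u.ravel(),v.ravel()],obs)
    return (o+d*f["depth"].reshape(-1,1)).reshape(h,w,3)
def c2w(p,pose):
    x,y,a=pose;p=np.array(p,float)/1000;c,s=np.cos(a),np.sin(a)
    return np.c_[x+c*p[:,0]-s*p[:,1],y+s*p[:,0]+c*p[:,1],p[:,2]]
E
python3 - <<'E'
from h import *
from scipy.optimize import least_squares
f=pickle.load(open("top.pkl","rb"));g=pickle.load(open("side.pkl","rb"))
z=lambda x,y:(240+(x+.5)/4-.5,110+(y+.5)/3.7-.5)
s=lambda x,y:(190+(x+.5)/5-.5,130+(y+.5)/5-.5)
mod=[(-110,58,12),(-110,-60,12)]
top=[z(194,438),z(416,465)]
ms=[(-110,58,12),(-110,-60,12),(125,58,12)]; sd=[s(566,412),s(620,271),s(150,322)]
def res(p): return np.r_[(proj(f,c2w(mod,p))-top).ravel(),(proj(g,c2w(ms,p))-sd).ravel()]
r=least_squares(res,[.5,-.08,-.1]); print(r.x,np.round(r.fun,1))
p=r.x
C=cloud(f)
# pack
P=onz(f,[z(341,222),z(407,225),z(389,368),z(322,360)],.028)
a=p[2];Rw=np.array([[np.cos(a),np.sin(a)],[-np.sin(a),np.cos(a)]])
print(np.round((P[:,:2]-p[:2])@Rw.T*1000,1))
for n,ff in(("top",f),("side",g)):
    im=ff["image"][:,:,::-1].copy(); im=cv2.resize(im,None,fx=4,fy=4)
    pts=[(-110,58,12),(-110,-60,12),(125,-60,12),(125,58,12),(90,-39,12),(-110,-39,17),(-110,-1,17),(90,-1,17)]
    pts+=[(-86,20+33*np.cos(.55),16+33*np.sin(.55)),(74,20+33*np.cos(.55),16+33*np.sin(.55)),(54,-47,38),(87,-47,38),(87,13,38),(54,13,38)]
    for u in proj(ff,c2w(pts,p)): cv2.circle(im,tuple(int(round(k)) for k in u*4+1.5),3,(0,255,255),1)
    c=proj(ff,c2w([(0,0,12)],p))[0]*4
    x0,y0=int(c[0]-390),int(c[1]-290); cv2.imwrite(f"pics/fit_{n}.png",im[max(y0,0):y0+590,max(x0,0):x0+780])
E
```

```text
[ 0.5659739  -0.07715017 -0.11055906] [-0.1 -0.1  0.4  0.5  0.1  0.6  0.2 -0.5 -0.9 -0. ]
[[ 19.2  -0.4]
 [ 22.4 -34.5]
 [-58.3 -35.7]
 [-58.7  -0.9]]
```

View pics/fit_top.png

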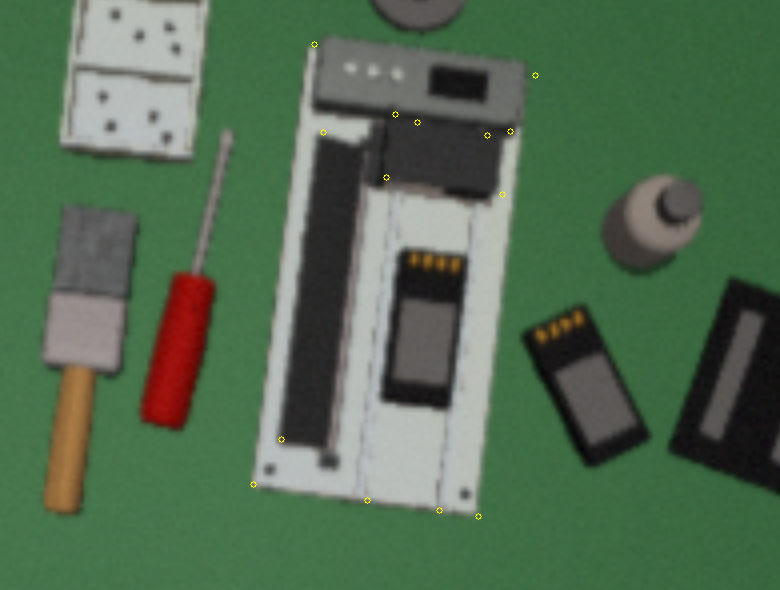

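View pics/fit_side.png

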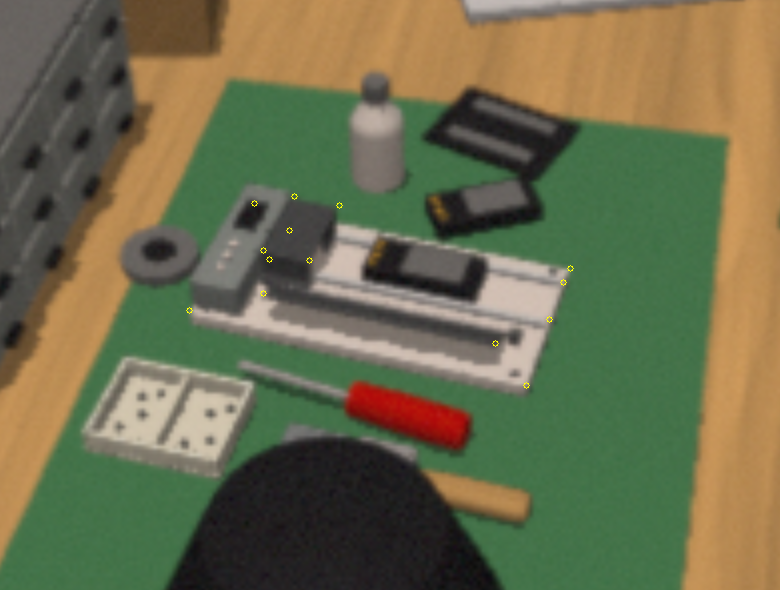

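Call:
{"api": "drive_tool", "payload": {"series": [[[0,0,0],[0,0,0.86],45],[[0,0,0],[0,0,0.86],45],[[0,0,0],[0,0,0.86],45],[[0,0,0],[0,0,0.86],45],[[0,0,0],[0,0,0.86],45],[[0,0,0],[0,0,0.86],45],[[0,0,0],[0,0,0],45]], "newtons": 40}}

```text
t: 1.48
tool_pos: [0.2678, -0.5647, 0.2353]
ee_rot: [-0.0, 0.999, -0.049, -0.0]
force: [0.2, 0.7, 0.0]
finger_gap: 0.525
```

```bash
cat >> h.py <<'E'
def goal(obs,pose,cx,cy,cz):
    "tool-frame shift (in 0.04 shares) to put TCP at cradle mm cx,cy, height cz mm, and yaw error in deg about tool z"
    Rt=R.from_quat(obs["ee_rot"][[1,2,3,0]]).as_matrix()
    w=c2w([(cx,cy,cz)],pose)[0]; d=Rt.T@(w-obs["tool_pos"])
    yaw=np.arctan2(Rt[1,0],Rt[0,0]); 
    return d/0.04, np.degrees(yaw-pose[2]), Rt[:,2]
E
python3 - <<'E'
from h import *; from station import *
o=get_obs(); print(o["t"],o["tool_pos"],o["finger_gap"]); print(goal(o,[.566,-.077,-.097],-85,9,190))
E
```

```text
1.4833 [ 0.26782441 -0.5647059   0.23531055] 0.5254835312714962
(array([  4.08718653, -13.09053371,   1.1326515 ]), np.float64(-0.11539133825010617), array([-2.37640910e-05,  1.19303709e-06, -1.00000000e+00]))
```

Call:
{"api": "drive_tool", "payload": {"series": [[[0.27,-0.87,0.07],[0,0,0],45],[[0.27,-0.87,0.07],[0,0,0],45],[[0.27,-0.87,0.07],[0,0,0],45],[[0.27,-0.87,0.07],[0,0,0],45],[[0.27,-0.87,0.07],[0,0,0],45],[[0.27,-0.87,0.07],[0,0,0],45],[[0.27,-0.87,0.07],[0,0,0],45],[[0.27,-0.87,0.07],[0,0,0],45],[[0.27,-0.87,0.07],[0,0,0],45],[[0.27,-0.87,0.07],[0,0,0],45],[[0.27,-0.87,0.07],[0,0,0],45],[[0.27,-0.87,0.07],[0,0,0],45],[[0.27,-0.87,0.07],[0,0,0],45],[[0.27,-0.87,0.07],[0,0,0],45],[[0.27,-0.87,0.07],[0,0,0],45],[[0,0,0],[0,0,0],45],[[0,0,0],[0,0,0],45]]}}

```text
t: 2.9
tool_pos: [0.4801, -0.0594, 0.1932]
ee_rot: [0.0, 0.999, -0.046, -0.0]
force: [-0.2, -1.5, 0.2]
finger_gap: 0.527
```

Run:
```python
from h import *; from station import *
o=get_obs(); f=grab_frame("wrist"); pickle.dump((f,o),open("w1.pkl","wb"))
cv2.imwrite("pics/w1.png",f["image"][:,:,::-1])
print(o["t"],o["tool_pos"],o["finger_gap"],o["force"])
p=[.566,-.077,-.097]
print(goal(o,p,-85,9,190))
im=cv2.resize(f["image"][:,:,::-1],(784,588))
pts=[(-110,58,12),(-110,-60,12),(125,-60,12),(125,58,12),(90,-39,17),(-110,-39,17),(-110,-1,17),(90,-1,17)]
pts+=[(-86,20+33*np.cos(.55),16+33*np.sin(.55)),(74,20+33*np.cos(.55),16+33*np.sin(.55)),(54,-47,38),(87,-47,38),(87,13,38),(54,13,38)]
for u in proj(f,c2w(pts,p),o): cv2.circle(im,tuple(int(round(k)) for k in u*1.4+.2),4,(0,255,255),1)
cv2.imwrite("pics/w1fit.png",im)
```

```text
2.9 [ 0.48012666 -0.05938179  0.19322823] 0.5273129718337887 [-0.20373195 -1.45469095  0.15137554]
(array([0.05439602, 0.00575205, 0.08068795]), np.float64(0.32556151486024226), array([-3.88847218e-04, -2.77605342e-04, -9.99999886e-01]))
```

View pics/w1fit.png

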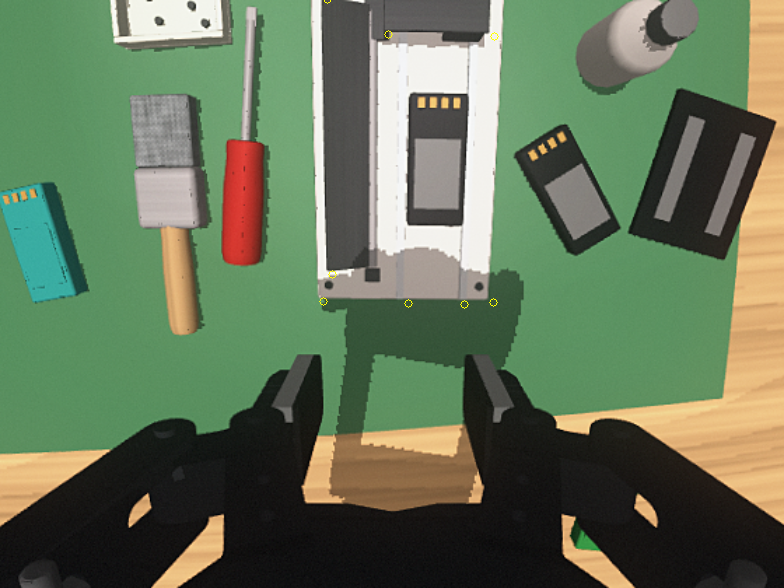

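The wrist view shows the cradle base with its near corners at about (318,298) and (488,299), the pack at (438,158), and both fingers clear of the cradle. The fit is off by a few mm, so I'll refine it.

Run:
```python
from h import *
f,o=pickle.load(open("w1.pkl","rb"))
im=f["image"][0:220,215:365,::-1]
cv2.imwrite("pics/w1a.png",cv2.resize(im[:115],None,fx=5,fy=5,interpolation=cv2.INTER_CUBIC))
cv2.imwrite("pics/w1b.png",cv2.resize(im[105:],None,fx=5,fy=5,interpolation=cv2.INTER_CUBIC))
```

```text
(no output)
```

View pics/w1a.png

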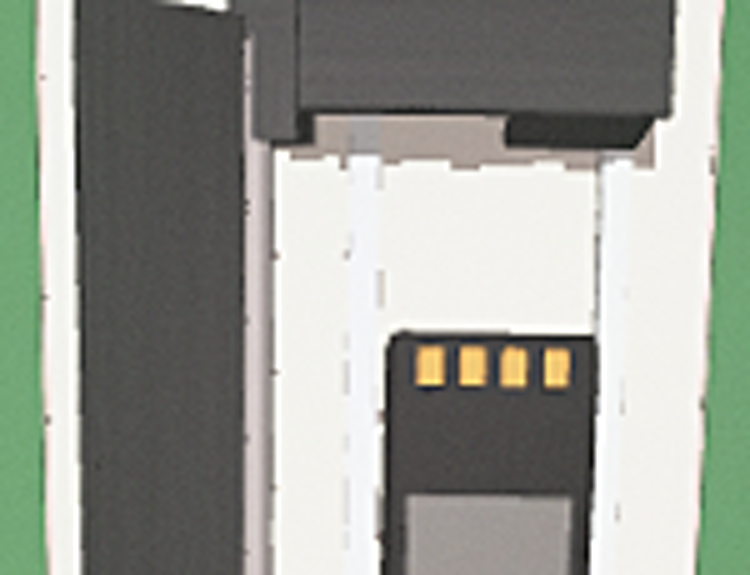

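View pics/w1b.png

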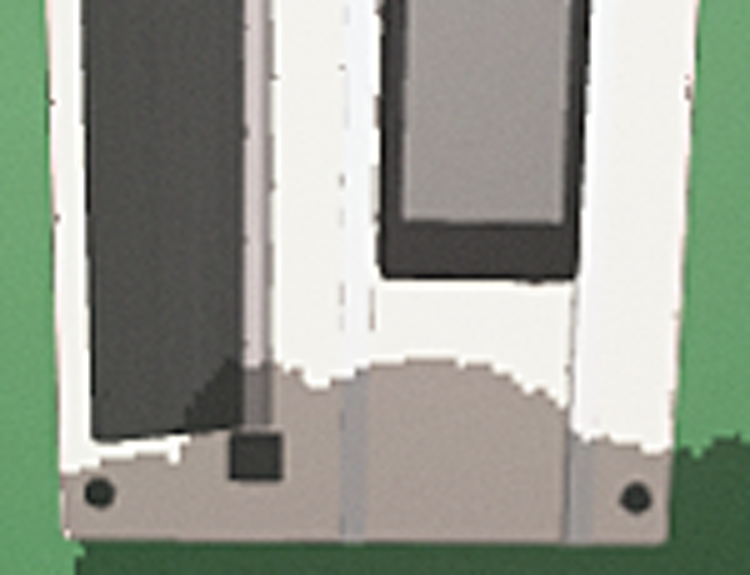

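```bash
cat > fit.py <<'E'
from h import *
from scipy.optimize import least_squares
f,o=pickle.load(open("w1.pkl","rb"))
a=lambda x,y:np.array((215+(x+.5)/5-.5,(y+.5)/5-.5)); b=lambda x,y:a(x,y)+[0,105]
M=[(-110,58,12),(-110,-60,12),(-86,47.1,35),(54,-47,38),(-110,4,17),(-110,-1,17),(-110,-39,17),(-110,-44,17)]
U=np.array([b(68,540),b(668,541),b(92,440),a(670,112),b(342,540),b(368,540),b(566,540),b(592,540)])
L=[(58,12,[a(38,60),a(45,400),b(55,200)]),(-60,12,[a(720,20),a(700,450),b(685,120)])]
def res(p):
    r=(proj(f,c2w(M,p),o)-U).ravel().tolist()
    for y,z,us in L:
        A,B=proj(f,c2w([(-110,y,z),(60,y,z)],p),o); d=(B-A)/np.linalg.norm(B-A)
        r+=[ (u-A)@[-d[1],d[0]] for u in us]
    return np.array(r)
r=least_squares(res,[.566,-.077,-.097],loss="soft_l1"); p=r.x
if __name__=="__main__":
    print(p,np.round(r.fun,1) if 0 else np.round(res(p),1))
    P=onz(f,[a(390,335),a(598,338),b(577,277),b(382,275)],.028,o)
    c,s=np.cos(p[2]),np.sin(p[2])
    print(np.round((P[:,:2]-p[:2])@np.array([[c,-s],[s,c]])*1000,1))
    print(goal(o,p,-85,9,190))
    # finger tips from depth, in tool frame
    Rt=R.from_quat(o["ee_rot"][[1,2,3,0]]).as_matrix()
    C=(cloud(f,o)-o["tool_pos"])@Rt
    for v,u in((260,208),(260,225),(285,205),(300,210),(260,350),(260,335),(285,352),(330,200),(290,228),(290,333)):
        print(v,u,np.round(C[v,u]*1000,1))
E
python3 fit.py
```

```text
[ 0.56953513 -0.07401059 -0.09555859] [-1.1 -1.   0.5 -0.6  1.5 -0.3  0.1 -1.  -0.2  0.7 -0.2  0.7 -0.   0.9
  0.   0.9  1.1  0.5  0.5 -0.5 -0.2 -1.2]
[[ 20.2  -3.3]
 [ 20.1 -38.1]
 [-57.8 -37.4]
 [-57.7  -2.8]]
(array([ 0.13525144, -0.07366975,  0.08063392]), np.float64(0.24297482441285354), array([-3.88847218e-04, -2.77605342e-04, -9.99999886e-01]))
260 208 [-74.4 -75.9 191.4]
260 225 [ 11.8 -23.  -10. ]
285 205 [ 11.9 -26.5 -32.3]
300 210 [  8.6 -24.1 -36.7]
260 350 [ 12.3  27.8 -11.1]
260 335 [10.6 22.4 -7.1]
285 352 [ 12.1  24.3 -32.6]
330 200 [ 18.3 -19.8 -68.2]
290 228 [ -3.6 -22.9  -6.6]
290 333 [-2.1 21.8 -9.4]
```

Run:
```python
from fit import *
Rt=R.from_quat(o["ee_rot"][[1,2,3,0]]).as_matrix()
C=(cloud(f,o)-o["tool_pos"])@Rt*1000
D=f["depth"]
for s in(-1,1):
    m=(D>0)&(C[...,2]<80)&(C[...,2]>-70)&(C[...,1]*s>0)&(abs(C[...,0])<40)
    P=C[m]; 
    for lo in range(-60,40,8):
        q=P[(P[:,2]>=lo)&(P[:,2]<lo+8)]
        if len(q): print(s,lo,len(q),np.round(q.min(0),0),np.round(q.max(0),0))
```

```text
-1 -60 4085 [-12. -58. -60.] [ 15. -21. -52.]
-1 -52 1436 [-11. -56. -52.] [ 15. -22. -44.]
-1 -44 649 [-10. -49. -44.] [ 15. -23. -36.]
-1 -36 496 [-10. -36. -36.] [ 13. -23. -28.]
-1 -28 507 [-10. -36. -28.] [ 13. -23. -20.]
-1 -20 430 [-10. -37. -20.] [ 13. -23. -12.]
-1 -12 336 [-10. -37. -12.] [ 13. -23.  -4.]
-1 -4 88 [ -9. -30.  -4.] [ 12. -23.   1.]
1 -60 4100 [-11.  21. -60.] [ 15.  57. -52.]
1 -52 1462 [-11.  21. -52.] [ 16.  55. -44.]
1 -44 661 [ -9.  22. -44.] [ 15.  49. -36.]
1 -36 511 [-10.  22. -36.] [ 13.  36. -28.]
1 -28 510 [-10.  22. -28.] [ 13.  36. -20.]
1 -20 435 [-10.  22. -20.] [ 13.  36. -12.]
1 -12 328 [-10.  22. -12.] [13. 36. -4.]
1 -4 83 [-9. 22. -4.] [12. 28.  1.]
```

Run:
```python
from fit import *
Rt=R.from_quat(o["ee_rot"][[1,2,3,0]]).as_matrix()
for z in(-2,10,20,25):
    P=np.array([(11,-23,z),(-11,-23,z),(11,23,z)])/1000@Rt.T+o["tool_pos"]; print(z,np.round(proj(f,P,o),0).tolist())
print(np.round(f["depth"][245:262,222],3), np.round(f["depth"][250:258,218:232:3],3))
print(o["tool_pos"])
# depth check on base plate/table heights
C=cloud(f,o); print(C[200,300]*1000,C[205,270]*1000,C[100,380]*1000,C[140,312]*1000)
```

```text
-2 [[228.0, 254.0], [230.0, 300.0], [335.0, 254.0]]
10 [[232.0, 245.0], [234.0, 287.0], [331.0, 245.0]]
20 [[235.0, 237.0], [236.0, 278.0], [328.0, 237.0]]
25 [[236.0, 234.0], [237.0, 274.0], [327.0, 234.0]]
[0.352 0.353 0.354 0.353 0.353 0.353 0.354 0.354 0.145 0.144 0.143 0.143
 0.142 0.14  0.14  0.138 0.137] [[0.354 0.354 0.354 0.353 0.353]
 [0.355 0.354 0.355 0.353 0.355]
 [0.355 0.355 0.355 0.355 0.354]
 [0.145 0.145 0.146 0.145 0.354]
 [0.    0.145 0.145 0.144 0.354]
 [0.143 0.144 0.143 0.145 0.356]
 [0.143 0.143 0.142 0.145 0.358]
 [0.142 0.142 0.142 0.144 0.354]]
[ 0.48012666 -0.05938179  0.19322823]
[471.03016431 -76.99262153  13.40686566] [468.56630675 -47.93280568  12.75734759] [ 556.92033091 -159.14965832    1.51977468] [527.37827104 -90.86763849  29.88340676]
```

Run:
```python
from h import *; from station import *
o=get_obs(); f=grab_frame("side")
Rt=R.from_quat(o["ee_rot"][[1,2,3,0]]).as_matrix()
im=cv2.resize(f["image"][:,:,::-1],None,fx=5,fy=5,interpolation=cv2.INTER_CUBIC)
for z,c in((0,(0,255,255)),(20,(255,255,0))):
    P=np.array([(0,-29,z),(0,29,z)])/1000@Rt.T+o["tool_pos"]
    for u in proj(f,P): cv2.circle(im,tuple(int(k) for k in u*5+2),6,c,1)
c=proj(f,o["tool_pos"][None])[0]*5; x,y=int(c[0]),int(c[1]); cv2.imwrite("pics/s2.png",im[max(0,y-350):y+240,x-390:x+390])
```

```text
(no output)
```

View pics/s2.png

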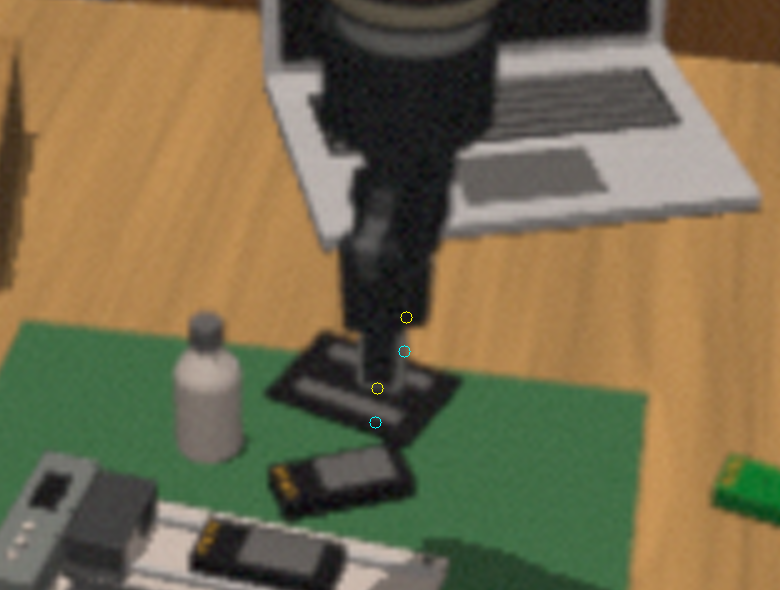

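Call:
{"api": "drive_tool", "payload": {"series": [[[0.15,-0.04,0.6],[0,0,0.04],45],[[0.14,-0.03,0.8],[0,0,0],45],[[0,0,0.8],[0,0,0],45],[[0,0,0.8],[0,0,0],45],[[0,0,0.4],[0,0,0],45],[[0,0,0],[0,0,0],45],[[0,0,0],[0,0,0],45]]}}

```text
t: 3.58
tool_pos: [0.4907, -0.0606, 0.0567]
ee_rot: [-0.0, 0.999, -0.052, -0.001]
force: [0.4, 0.4, 1.1]
finger_gap: 0.529
```

```bash
cat > look.py <<'E'
import sys
from fit import *; from station import *
n=sys.argv[1]; o=get_obs(); f=grab_frame("wrist"); pickle.dump((f,o),open(n+".pkl","wb"))
cv2.imwrite("pics/"+n+".png",cv2.resize(f["image"][:,:,::-1],(784,588)))
d=(o["tool_pos"]-np.r_[p[:2],0])*1000; c,s=np.cos(p[2]),np.sin(p[2])
print("t",o["t"],"cradle xyz",np.round([c*d[0]+s*d[1],-s*d[0]+c*d[1],d[2]],1),"yawerr",round(goal(o,p,0,0,0)[1],2),"F",np.round(o["force"],1),o["finger_gap"])
E
python3 look.py w2
```

```text
t 3.5833 cradle xyz [-79.8   5.8  56.7] yawerr -0.46 F [0.4 0.4 1.1] 0.5288784779606076
```

View pics/w2.png

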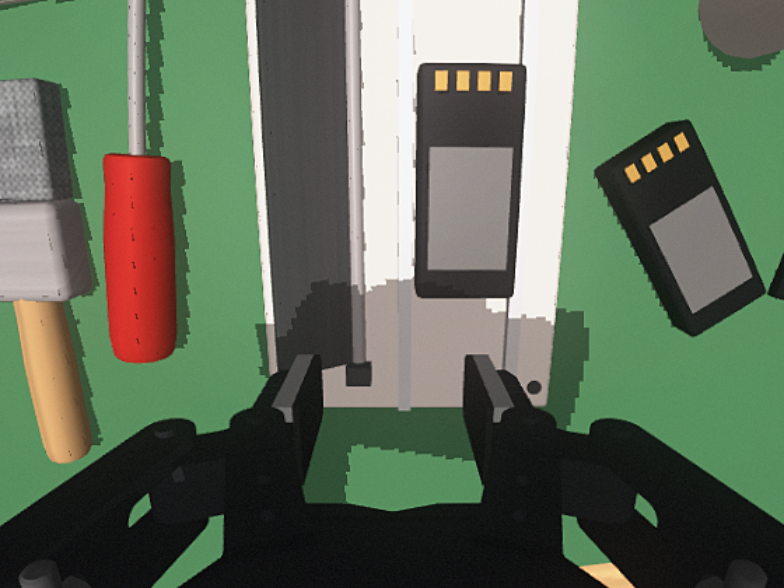

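Call:
{"api": "drive_tool", "payload": {"series": [[[0,-0.08,0],[0,0,-0.08],45],[[0,0,0.25],[0,0,0],45],[[0,0,0.25],[0,0,0],45],[[0,0,0.12],[0,0,0],45],[[0,0,0],[0,0,0],45]]}}

```text
t: 4.05
tool_pos: [0.4915, -0.0561, 0.0315]
ee_rot: [0.0, 0.999, -0.046, -0.001]
force: [-0.9, -2.2, 1.9]
finger_gap: 0.529
```

```bash
python3 look.py w3
```

```text
t 4.05 cradle xyz [-79.4  10.4  31.5] yawerr 0.15 F [-0.9 -2.2  1.9] 0.5290243738872271
```

View pics/w3.png

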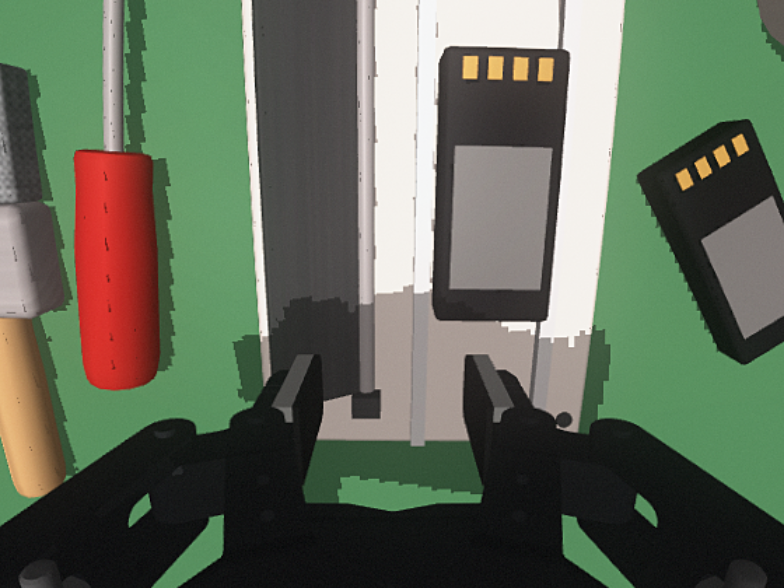

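Call:
{"api": "drive_tool", "payload": {"series": [[[0,0,0.1],[0,0,0],45],[[0,0,0.06],[0,0,0],45],[[0,0,0],[0,0,0],45]]}}

```text
t: 4.35
tool_pos: [0.4927, -0.0559, 0.0262]
ee_rot: [-0.0, 0.999, -0.047, 0.001]
force: [0.8, 1.6, 4.0]
finger_gap: 0.524
```

```bash
python3 look.py w4
```

```text
t 4.35 cradle xyz [-78.3  10.7  26.2] yawerr 0.1 F [0.8 1.6 4. ] 0.5242909677015795
```

View pics/w4.png

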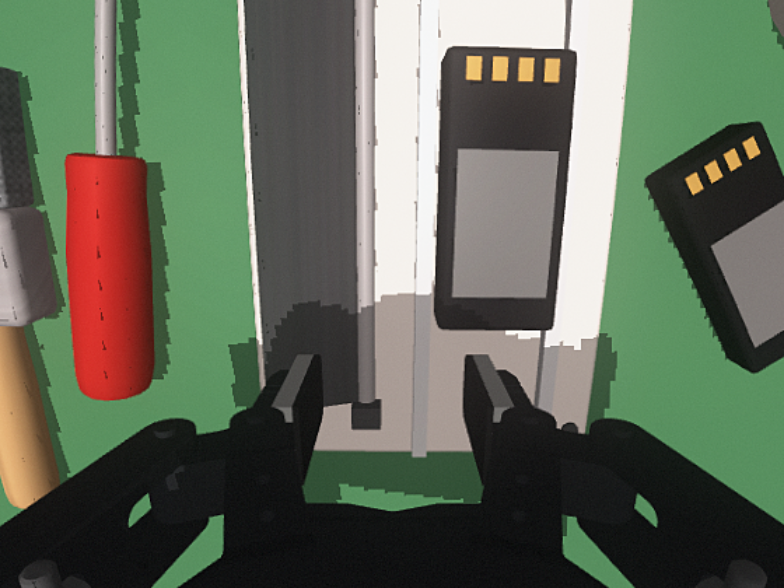

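Call:
{"api": "drive_tool", "payload": {"series": [[[0,0,0.07],[0,0,0],45],[[0,0,0.06],[0,0,0],45],[[0,0,0],[0,0,0],45],[[0,0,0],[0,0,0],45]]}}

```text
t: 4.73
tool_pos: [0.4928, -0.0559, 0.0213]
ee_rot: [-0.0, 0.999, -0.047, 0.001]
force: [1.2, 2.9, 5.3]
finger_gap: 0.527
```

```bash
python3 look.py w5
```

```text
t 4.7333 cradle xyz [-78.1  10.7  21.3] yawerr 0.1 F [1.2 2.9 5.3] 0.5268077626376062
```

Call:
{"api": "drive_tool", "payload": {"series": [[[0,0,0.05],[0,0,0],45],[[0,0,0],[0,0,0],45],[[0,0,0],[0,0,0],45]]}}

```text
t: 5.03
tool_pos: [0.4928, -0.0559, 0.0196]
ee_rot: [-0.0, 0.999, -0.047, 0.001]
force: [0.6, 3.0, 7.6]
finger_gap: 0.53
```

```bash
python3 look.py w6
```

```text
t 5.0333 cradle xyz [-78.1  10.7  19.6] yawerr 0.11 F [0.6 3.  7.6] 0.5303725489599498
```

View pics/w6.png

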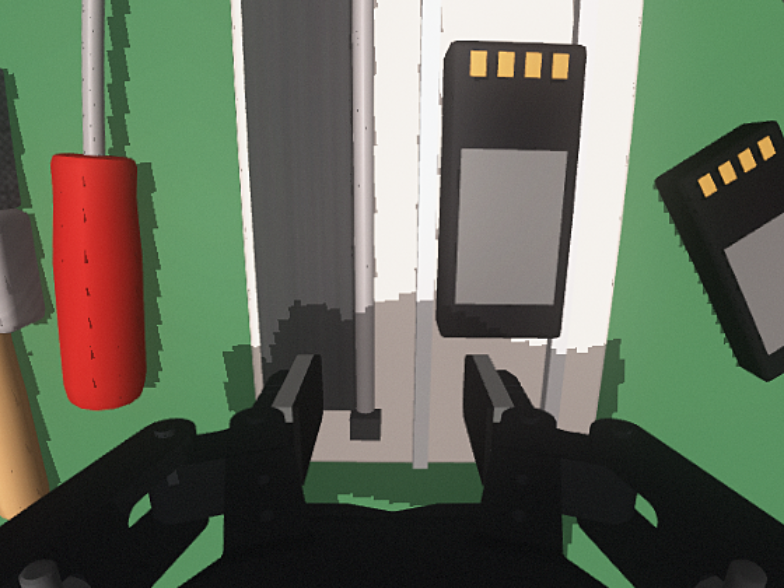

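Call:
{"api": "drive_tool", "payload": {"series": [[[0,0,0.04],[0,0,0],45],[[0,0,0],[0,0,0],45],[[0,0,0],[0,0,0],45]]}}

```text
t: 5.33
tool_pos: [0.4929, -0.0558, 0.0193]
ee_rot: [-0.0, 0.999, -0.047, 0.0]
force: [-3.1, 4.4, 17.3]
finger_gap: 0.525
```

```bash
python3 look.py w7
cat > sv.py <<'E'
import sys
from fit import *; from station import *
n=sys.argv[1]; f=grab_frame("side")
im=cv2.resize(f["image"][:,:,::-1],None,fx=5,fy=5,interpolation=cv2.INTER_CUBIC)
for th,c in((0.55,(0,255,255)),(0.33,(255,255,0))):
    P=np.array([(x,20+np.cos(th)*a+np.sin(th)*b,16-np.sin(th)*a+np.cos(th)*b) for x,a,b in((54,-67,22),(87,-67,22),(54,-7,22),(54,-65,-1),(54,-42,-1))])
    for u in proj(f,c2w(P,p)): cv2.circle(im,tuple(int(k) for k in u*5+2),5,c,1)
c=proj(f,c2w([(20,0,20)],p))[0]*5; x,y=int(c[0]),int(c[1]); cv2.imwrite("pics/"+n+".png",im[y-300:y+250,x-390:x+390])
E
python3 sv.py s7
```

```text
t 5.3333 cradle xyz [-78.   10.8  19.3] yawerr 0.13 F [-3.1  4.4 17.3] 0.5253430873167289
```

View pics/s7.png

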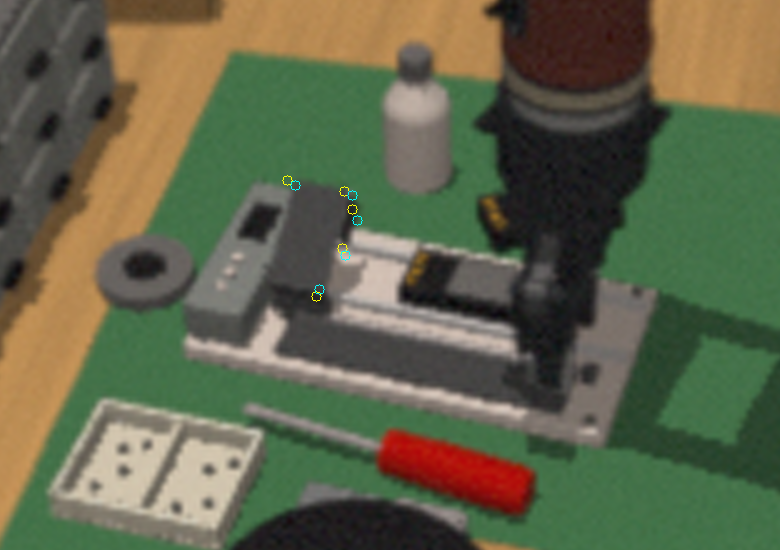

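Call:
{"api": "drive_tool", "payload": {"series": [[[0.06,0,0],[0,0,0],45],[[0.08,0,0],[0,0,0],45],[[0.08,0,0],[0,0,0],45],[[0.08,0,0],[0,0,0],45],[[0.08,0,0],[0,0,0],45],[[0.08,0,0],[0,0,0],45],[[0.04,0,0],[0,0,0],45],[[0,0,0],[0,0,0],45]]}}

```text
t: 6.1
tool_pos: [0.494, -0.0554, 0.0179]
ee_rot: [-0.002, 0.999, -0.043, -0.023]
force: [-41.7, 1.7, 59.2]
finger_gap: 0.524
```

```bash
python3 look.py w8; python3 sv.py s8
```

```text
t 6.1 cradle xyz [-76.9  11.3  17.9] yawerr 0.58 F [-41.7   1.7  59.2] 0.5244787412888202
```

View pics/w8.png

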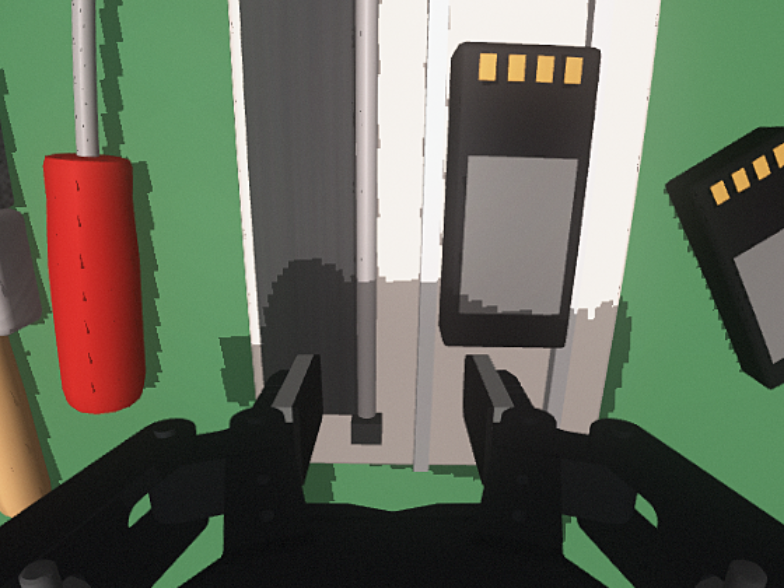

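View pics/s8.png

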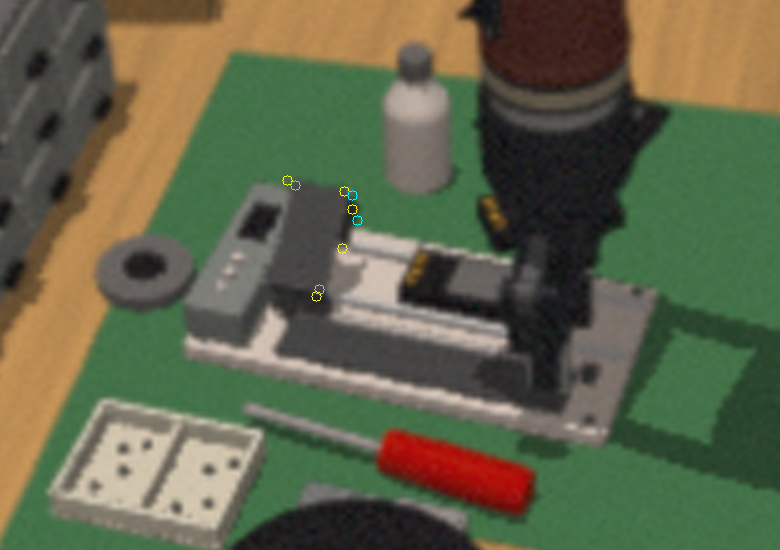

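The tip stuck, showing 59 N down and 42 N against the motion, because I was pressing too hard against friction. I'll undo the stored offset and press lighter.

Call:
{"api": "drive_tool", "payload": {"series": [[[-0.15,0,-0.01],[0,0,0],45],[[-0.15,0,0],[0,0,0],45],[[-0.15,0,0],[0,0,0],45],[[-0.03,0,-0.02],[0,0,0],45],[[0,0,0],[0,0,0],45]]}}

```text
t: 6.62
tool_pos: [0.4928, -0.0559, 0.0195]
ee_rot: [-0.0, 0.999, -0.047, 0.0]
force: [-0.6, 2.9, 10.6]
finger_gap: 0.53
```

```bash
python3 look.py w9
python3 - <<'E'
from station import *
o=get_obs(); print(o["ee_rot"],o["wrist_torque"],o["force"])
E
```

```text
t 6.6167 cradle xyz [-78.1  10.8  19.5] yawerr 0.1 F [-0.6  2.9 10.6] 0.5299688501003385
[-3.73135770e-04  9.98905669e-01 -4.67687472e-02  9.93935885e-05] [0.81195283 0.19129743 0.0642403 ] [-2.2964465   3.20642459 10.38471074]
```

Call:
{"api": "drive_tool", "payload": {"series": [[[0,0,-0.015],[0,0,0],45],[[0.05,0,0],[0,0,0],45],[[0.05,0,0],[0,0,0],45],[[0.05,0,0],[0,0,0],45],[[0,0,0],[0,0,0],45]]}}

```text
t: 7.08
tool_pos: [0.4933, -0.0558, 0.0191]
ee_rot: [-0.001, 0.999, -0.045, -0.007]
force: [-12.9, 2.4, 21.4]
finger_gap: 0.526
```

```bash
python3 look.py w10
```

```text
t 7.0833 cradle xyz [-77.6  10.9  19.1] yawerr 0.27 F [-12.9   2.4  21.4] 0.5260788493748114
```

Call:
{"api": "drive_tool", "payload": {"series": [[[0,0,-0.03],[0,0,0],45],[[0,0,-0.02],[0,0,0],45],[[0,0,0],[0,0,0],45]]}}

```text
t: 7.38
tool_pos: [0.4962, -0.0567, 0.0205]
ee_rot: [0.0, 0.999, -0.046, -0.003]
force: [-2.9, 0.5, 4.7]
finger_gap: 0.529
```

```bash
python3 look.py w11
```

```text
t 7.3833 cradle xyz [-74.6  10.2  20.5] yawerr 0.2 F [-2.9  0.5  4.7] 0.5285466075061506
```

Call:
{"api": "drive_tool", "payload": {"series": [[[0.06,0,0],[0,0,0],45],[[0.06,0,0],[0,0,0],45],[[0.06,0,0],[0,0,0],45],[[0.06,0,0],[0,0,0],45],[[0,0,0],[0,0,0],45]]}}

```text
t: 7.85
tool_pos: [0.5088, -0.0579, 0.0211]
ee_rot: [0.0, 0.999, -0.047, 0.0]
force: [-3.7, 0.1, 5.1]
finger_gap: 0.529
```

```bash
python3 look.py w12
```

```text
t 7.85 cradle xyz [-62.   10.2  21.1] yawerr 0.13 F [-3.7  0.1  5.1] 0.5285597446311407
```

Call:
{"api": "drive_tool", "payload": {"series": [[[0.05,0,0.01],[0,0,0],45],[[0.05,0,0.01],[0,0,0],45],[[0.05,0,0],[0,0,0],45],[[0,0,0],[0,0,0],45]]}}

```text
t: 8.23
tool_pos: [0.5146, -0.0583, 0.0203]
ee_rot: [-0.0, 0.999, -0.047, -0.0]
force: [-3.0, -0.1, 4.6]
finger_gap: 0.527
```

```bash
python3 look.py w13;python3 sv.py s13
```

```text
t 8.2333 cradle xyz [-56.2  10.4  20.3] yawerr 0.13 F [-3.  -0.1  4.6] 0.5268442495056957
```

View pics/w13.png

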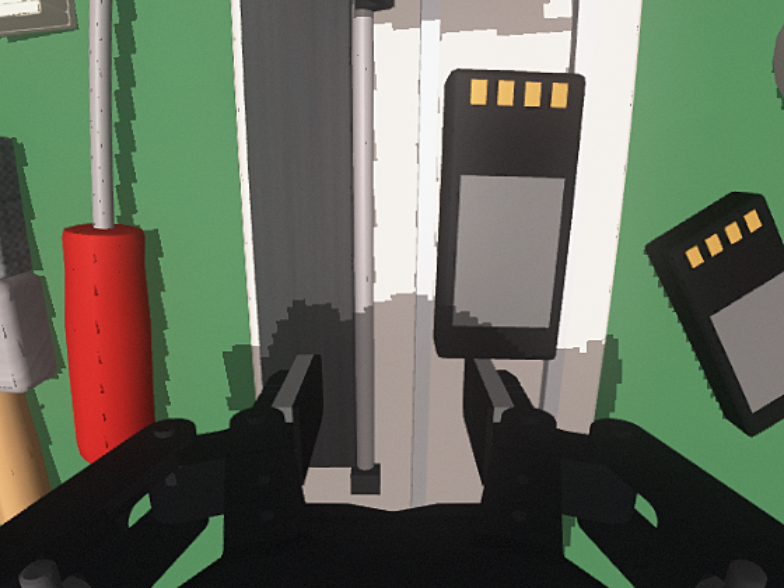

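View pics/s13.png

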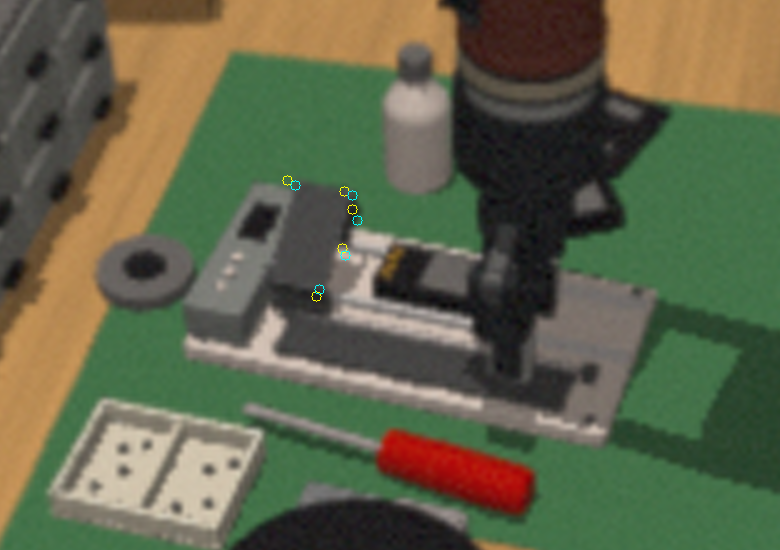

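Call:
{"api": "drive_tool", "payload": {"series": [[[0.05,0,0.01],[0,0,0],45],[[0.05,0,0],[0,0,0],45],[[0.05,0,0],[0,0,0],45],[[0.05,0,0],[0,0,0],45],[[0,0,0],[0,0,0],45]]}}

```text
t: 8.75
tool_pos: [0.5223, -0.0589, 0.0199]
ee_rot: [-0.0, 0.999, -0.047, -0.0]
force: [-4.1, 0.4, 5.0]
finger_gap: 0.526
```

```bash
python3 look.py w14
```

```text
t 8.75 cradle xyz [-48.5  10.5  19.9] yawerr 0.13 F [-4.1  0.4  5. ] 0.5262167059252147
```

Call:
{"api": "drive_tool", "payload": {"series": [[[0.06,0,0],[0,0,0],45],[[0.06,0,0],[0,0,0],45],[[0.06,0,0],[0,0,0],45],[[0.06,0,0],[0,0,0],45],[[0.06,0,0],[0,0,0],45],[[0,0,0],[0,0,0],45]]}}

```text
t: 9.3
tool_pos: [0.5343, -0.0601, 0.0199]
ee_rot: [-0.0, 0.999, -0.047, -0.0]
force: [-3.6, 0.6, 4.8]
finger_gap: 0.527
```

```bash
python3 look.py w15;python3 sv.py s15
```

```text
t 9.3 cradle xyz [-36.4  10.5  19.9] yawerr 0.13 F [-3.6  0.6  4.8] 0.5267557963002444
```

View pics/s15.png

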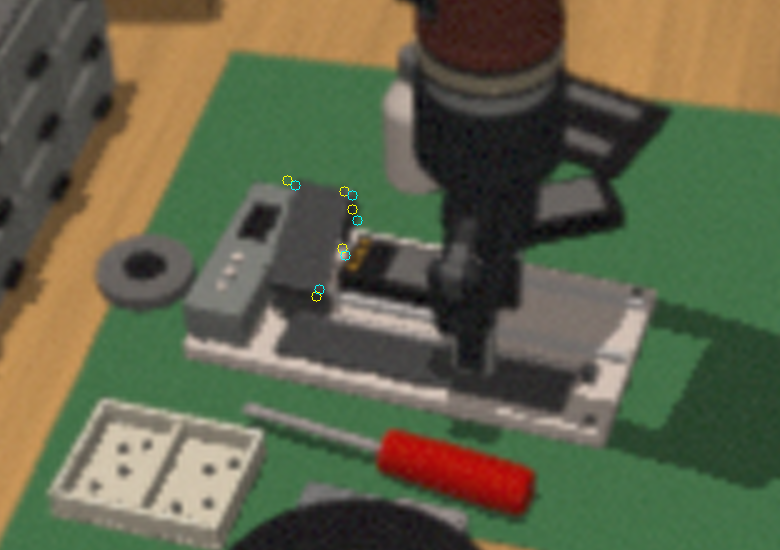

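The pack's contact end is just reaching the flap's near edge (about (350,262)) and the flap is fully open. I'll keep pushing at the same height.

Call:
{"api": "drive_tool", "payload": {"series": [[[0.06,0,0],[0,0,0],45],[[0.06,0,0],[0,0,0],45],[[0.06,0,0],[0,0,0],45],[[0.06,0,0],[0,0,0],45],[[0.06,0,0],[0,0,0],45],[[0.06,0,0],[0,0,0],45],[[0.06,0,0],[0,0,0],45],[[0.06,0,0],[0,0,0],45],[[0.06,0,0],[0,0,0],45],[[0,0,0],[0,0,0],45]]}}

```text
t: 10.23
tool_pos: [0.5559, -0.0621, 0.02]
ee_rot: [-0.0, 0.999, -0.047, -0.0]
force: [-3.1, 0.4, 4.0]
finger_gap: 0.526
```

```bash
python3 look.py w16
```

```text
t 10.2333 cradle xyz [-14.8  10.5  20. ] yawerr 0.12 F [-3.1  0.4  4. ] 0.5260195045865542
```

View pics/w16.png

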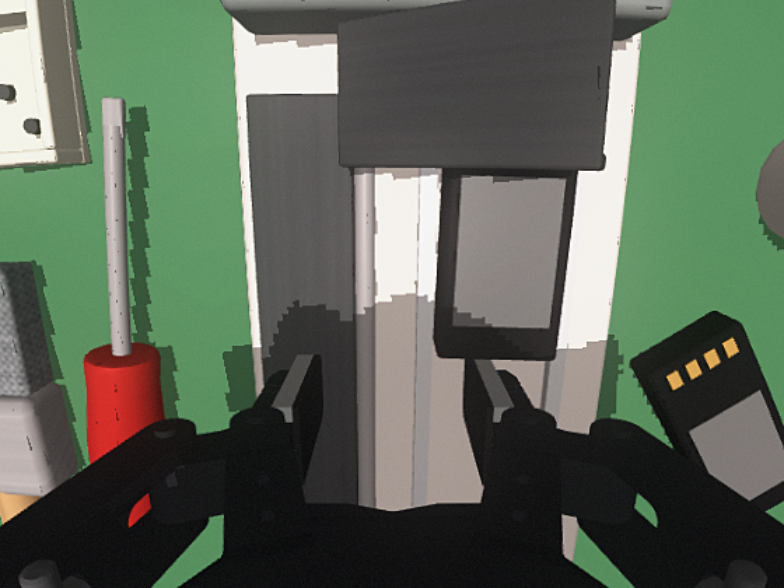

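Call:
{"api": "drive_tool", "payload": {"series": [[[0.06,0,0.005],[0,0,0],45],[[0.06,0,0],[0,0,0],45],[[0.06,0,0],[0,0,0],45],[[0.05,0,0],[0,0,0],45],[[0,0,0],[0,0,0],45]]}}

```text
t: 10.7
tool_pos: [0.5648, -0.0629, 0.0198]
ee_rot: [-0.0, 0.999, -0.047, -0.0]
force: [-3.4, 0.2, 5.1]
finger_gap: 0.529
```

```bash
python3 look.py w17
```

```text
t 10.7 cradle xyz [-5.8 10.6 19.8] yawerr 0.13 F [-3.4  0.2  5.1] 0.5290967176379328
```

Call:
{"api": "drive_tool", "payload": {"series": [[[0.05,0,0],[0,0,0],45],[[0.04,0,0],[0,0,0],45],[[0,0,0],[0,0,0],45]]}}

```text
t: 11.0
tool_pos: [0.5666, -0.063, 0.0197]
ee_rot: [-0.0, 0.999, -0.047, -0.003]
force: [-8.7, 0.8, 10.4]
finger_gap: 0.53
```

```bash
python3 look.py w18
```

```text
t 11.0 cradle xyz [-4.  10.6 19.7] yawerr 0.11 F [-8.7  0.8 10.4] 0.5304736584120492
```

Call:
{"api": "drive_tool", "payload": {"series": [[[0,0,-0.02],[0,0,0],45],[[0.04,0,-0.005],[0,0,0],45],[[0,0,0],[0,0,0],45],[[0,0,0],[0,0,0],45]]}}

```text
t: 11.38
tool_pos: [0.5667, -0.063, 0.0198]
ee_rot: [-0.0, 0.999, -0.047, -0.004]
force: [-9.2, 0.7, 7.5]
finger_gap: 0.525
```

```bash
python3 look.py w19;python3 sv.py s19
```

```text
t 11.3833 cradle xyz [-3.9 10.7 19.8] yawerr 0.11 F [-9.2  0.7  7.5] 0.5249141295001248
```

View pics/w19.png

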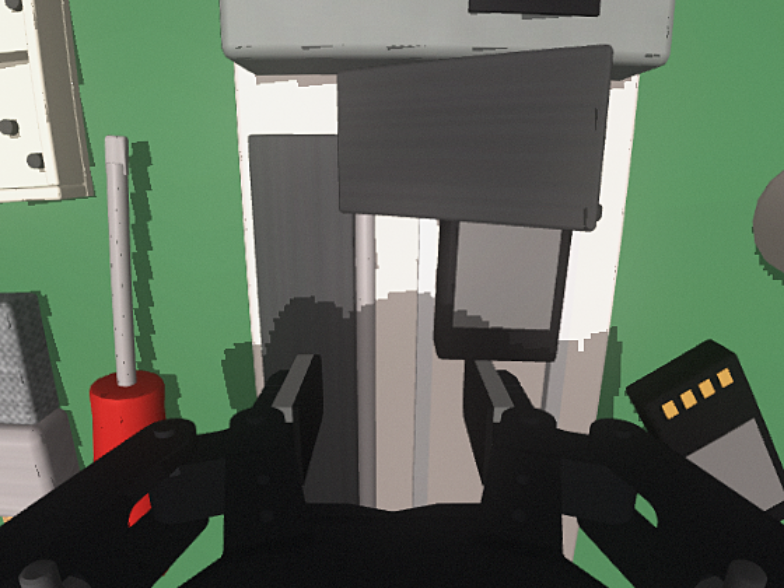

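View pics/s19.png

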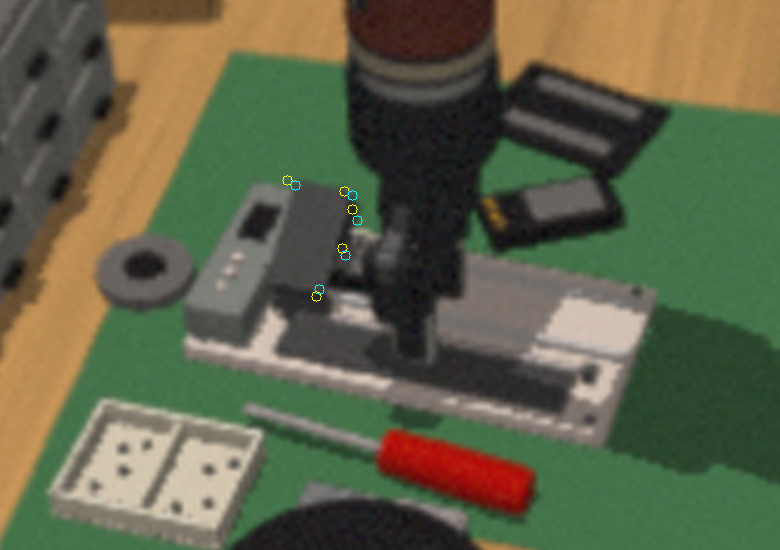

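Run:
```python
from fit import *
for n in("w18","w19"):
    f,o=pickle.load(open(n+".pkl","rb"))
    P=onz(f,np.array([(440,352),(555,357),(500,356),(252,135),(330,135)])/1.4,np.array([.028,.028,.028,.018,.018]),o)
    c,s=np.cos(p[2]),np.sin(p[2]); print(np.round((P[:,:2]-p[:2])@np.array([[c,-s],[s,c]])*1000,1))
```

```text
[[ 11.   -2.8]
 [  9.4 -37. ]
 [  9.7 -20.6]
 [ 72.3  51. ]
 [ 72.1  28.8]]
[[ 11.1  -2.8]
 [  9.4 -37. ]
 [  9.8 -20.5]
 [ 72.3  50.9]
 [ 72.2  28.8]]
```

Call:
{"api": "drive_tool", "payload": {"series": [[[0.05,0,-0.015],[0,0,0],45],[[0.05,0,-0.015],[0,0,0],45],[[0,0,0],[0,0,0],45],[[0,0,0],[0,0,0],45]]}}

```text
t: 11.82
tool_pos: [0.5668, -0.063, 0.0198]
ee_rot: [-0.001, 0.999, -0.047, -0.008]
force: [-15.6, 0.3, 10.5]
finger_gap: 0.53
```

```bash
python3 look.py w20
```

```text
t 11.8167 cradle xyz [-3.8 10.7 19.8] yawerr 0.09 F [-15.6   0.3  10.5] 0.5297299440734888
```

The pack's near end measures x≈+10 mm, and pushing up to 15.6 N gave no more motion, so it is home. I'll back off from the pack with the bar still pressed, then lift slowly.

Call:
{"api": "drive_tool", "payload": {"series": [[[-0.06,0,0.015],[0,0,0],45],[[-0.06,0,0.015],[0,0,0],45],[[-0.06,0,0.01],[0,0,0],45],[[-0.06,0,0],[0,0,0],45],[[-0.06,0,0],[0,0,0],45],[[-0.06,0,0],[0,0,0],45],[[-0.06,0,0],[0,0,0],45],[[0,0,0],[0,0,0],45]]}}

```text
t: 12.53
tool_pos: [0.5585, -0.0627, 0.0211]
ee_rot: [0.0, 0.999, -0.047, 0.001]
force: [2.3, -0.5, 4.6]
finger_gap: 0.527
```

```bash
python3 look.py w21
```

```text
t 12.5333 cradle xyz [-12.1  10.2  21.1] yawerr 0.12 F [ 2.3 -0.5  4.6] 0.5266975849866259
```

View pics/w21.png

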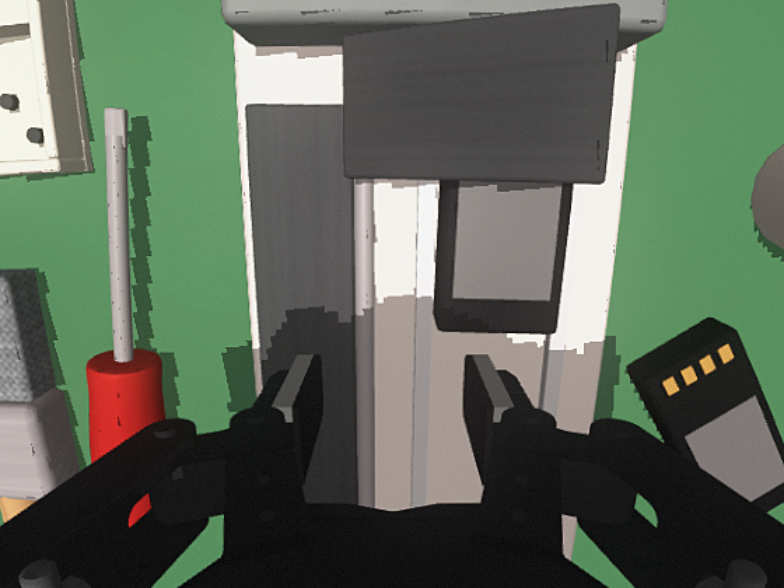

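The finger is clear of the pack by about 8 mm, with the pack home and the flap still open. I'll lift gently now.

Call:
{"api": "drive_tool", "payload": {"series": [[[0,0,-0.03],[0,0,0],45],[[0,0,-0.04],[0,0,0],45],[[0,0,-0.05],[0,0,0],45],[[0,0,-0.05],[0,0,0],45],[[0,0,-0.05],[0,0,0],45],[[0,0,-0.05],[0,0,0],45],[[0,0,-0.1],[0,0,0],45],[[0,0,-0.3],[0,0,0],45],[[0,0,-0.6],[0,0,0],45],[[-0.2,0,-0.8],[0,0,0],45],[[-0.5,0,-0.8],[0,0,0],45],[[-0.5,0,-0.8],[0,0,0],45],[[-0.5,0,-0.5],[0,0,0],45],[[0,0,0],[0,0,0],45],[[0,0,0],[0,0,0],45]]}}

```text
t: 13.83
tool_pos: [0.4903, -0.0561, 0.1895]
ee_rot: [0.0, 0.999, -0.047, 0.002]
force: [1.1, 0.7, -0.6]
finger_gap: 0.53
```

```bash
python3 look.py w22; python3 sv.py s22
```

```text
t 13.8333 cradle xyz [-80.6  10.3 189.5] yawerr 0.13 F [ 1.1  0.7 -0.6] 0.5300106197765724
```

View pics/w22.png

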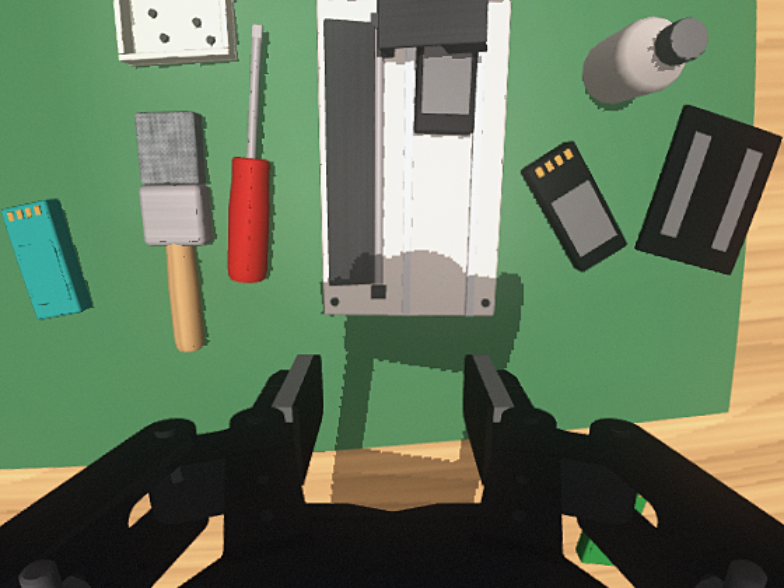

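View pics/s22.png

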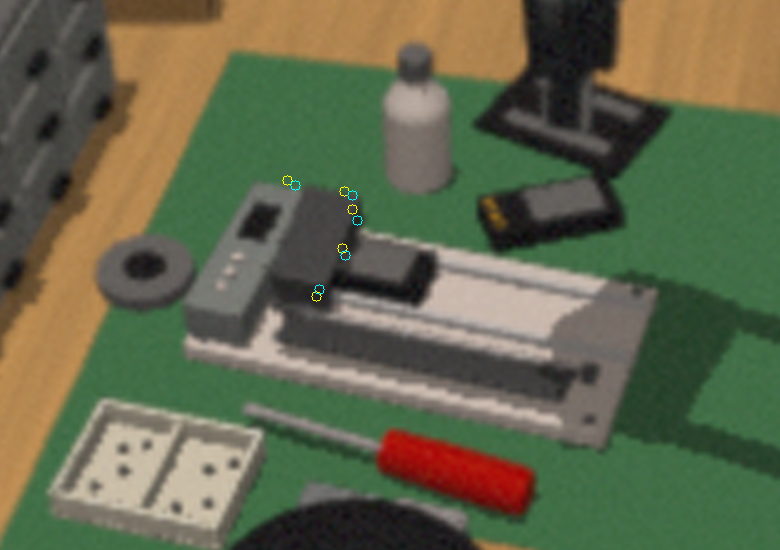

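Run:
```python
from fit import *; from station import job_done
f,o=pickle.load(open("w22.pkl","rb"))
P=onz(f,np.array([(416,131),(471,133),(335,314),(480,315)])/1.4,np.array([.028,.028,.012,.012]),o)
c,s=np.cos(p[2]),np.sin(p[2]); print(np.round((P[:,:2]-p[:2])@np.array([[c,-s],[s,c]])*1000,1))
print(job_done())
```

```text
[[   8.8   -3.2]
 [   7.9  -36.3]
 [-110.7   50.3]
 [-111.2  -50. ]]
the job is handed in; nothing more can be done
None
```

The pack is home against the end stop and the flap has closed down onto it. I handed the job in at about 14 s, with the arm clear of everything.

- **What I did:** One fingertip pressed the thumb bar to its hard stop and the other pushed the pack along the channel at bar height. I then backed off the pack by about 8 mm with the bar still pressed, and lifted slowly.
- **Flap opening:** It stayed near full opening, about 0.53 to 0.55 rad judged from tip height, from before the pack reached the flap until the pack was home.
- **Pack home:** Pushing up to 15.6 N moved the pack no further. Its near end measured about x=+10 mm while I was pushing and +8 to +9 mm in the last picture, where home is +10 mm. In that last picture the cradle's near edge read about 1 mm short, so the two readings agree within calibration.
- **Last pictures:** The flap rests on the pack, and the loose things in view look undisturbed. I judged that by eye and did not measure them.

**What went wrong:**
- My first push pressed too hard and the fingertip stuck on the bar. The wrist saw about 42 N sideways and 59 N vertical, below the 120 N limit. The pack did not visibly move, and I carried on with a lighter press.
- Both cameras put the fingertips about level with the TCP at this opening, not 25 mm ahead of it as stated. I set the press height from contact force instead.

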